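# Trip the hidden latch of the lock box and draw out its tray

### The job

The tray of the blue lock box is held shut by a hidden spring latch behind one of the three alike access holes in its sloping cover; the other two holes are blind. Take the release pin from its wooden stand, feel through the holes with it, pressing only gently, until the latch trips and the tray springs out; then put the pin back in its stand as it was and draw the tray fully out by its pull. Leave the other things on the bench where they are.

Things in the scene. Friction and masses are not known exactly. Their poses are not given: they have to be found in the camera images.
- case: Fixed blue wedge-shaped lock box with a grey sloping cover: 120 mm deep (its x), 170 mm wide (its y), 64 mm high in front, 120 mm at the back. Origin: centre of its underside; -x is its front, z is up. The 6 mm thick cover slopes at 25 degrees, rising to the back; the three round holes are square to it, so straight into a hole is (+0.423, 0, -0.906) in the box's own axes
- hole_a (a point): Centre of the left (the box's +y) access hole, on the cover's outer face: 17 mm wide, brass rim. Behind every hole a steel head 16 mm wide stands 28 mm inside, measured along the hole from the outer face: behind one hole, drawn at random, it is the latch's spring plunger, behind the other two a blind stop that does not give
- hole_b (a point): Centre of the middle access hole (45 mm from each of the others), alike. The latch plunger gives at 4 N, rising to about 7 N; it trips after 6 to 7 mm of travel and ends on a hard stop after 11 mm. Pressing the pin on the box or a blind stop with more than 60 N counts as forcing it
- hole_c (a point): Centre of the right (the box's -y) access hole, alike. (Note for the arm: behind the box a window blind hangs over the back of the bench, from x = 0.69 m on, down to 120 mm above the bench; the gripper must stay clear of it)
- tray (a joint): How far the tray has slid out of the front of the box, m: about 0 shut and latched, 0.08 fully out. When the latch trips a spring throws it out by about 30 mm; from there it slides with about 1 N of friction and stays where it is left. It slides level towards the box's own -x. A loose trial denture lies in it
- tray_pull (a point): Middle of the tray's pull: a black upright fin in the middle of the tray's blue front, 12 mm thick (along the box's y), standing 30 mm out from the front (along its -x) and 30 mm high; its top lies 15 mm above this point and this point is 35 mm above the bench. The point moves with the tray
- pin_grip (a point): Middle of the release pin's handle. The pin is 150 mm long: orange round handle 18 mm in diameter and 65 mm long, below it a collar 32 mm in diameter and 5 mm thick, then a steel shank 8 mm in diameter and 80 mm long with a round tip. This point is 117.5 mm from the tip along the pin; z points from the tip to the handle. 90 g
- pin_tip (a point): The tip of the release pin's shank, same axes
- stand_mouth (a point): Centre of the mouth of the upright bore in the top of the pin's wooden stand (block 56 x 56 mm, 90 mm high, on a black foot 84 x 84 mm, fixed). The bore is 14 mm wide and goes down to the bench. The pin hangs in it upright, its collar resting flat on the block's top, so its tip is 80 mm below this point
- burner: Blue glass spirit burner, 74 mm wide, 92 mm high (bystander, origin under its centre)
- pink_bottle: Pink bottle with white cap, 45 x 52 x 127 mm (bystander, origin under its centre)
- powder: White powder can, 63 mm wide, 118 mm high (bystander, origin under its centre)
- mounted_models: Brass articulator with dental models, 106 x 62 x 95 mm (bystander, origin under its centre)
- paste: Orange jar with black lid, 49 mm wide, 52 mm high (bystander, origin under its centre)
- brushes: White pot of brushes and pens, 70 mm wide, 152 mm high (bystander, origin under its centre)
- pliers: Red pliers lying flat, 157 x 67 x 15 mm (bystander, origin under its centre)
Things that resemble listed ones, but are neither listed nor needed, are in the scene too. There is more than one size of the part that bears pin_grip; the job needs the larger.

How it is judged:
By the outcome, as a careful person would: the job done as asked, in the order asked, and still so for the second after the job is handed in, with the robot touching nothing.
It also fails if it takes over 72 s, if anything falls off the work surface, if the arm or the gripper's body presses on something with over 40 N, if the wrist force passes 120 N, or if a joint passes its speed limit or range.

### The arm

A 6-joint arm with a two-finger parallel gripper is mounted at the origin on a cart in front of the work surface, level with it; the furniture and walls round the work are solid. World frame = base frame: x ahead of the robot, y to its left, z up, the work surface at z = 0. Lengths are in m, angles in rad, forces in N, time in s.
With the tool pointing down it reaches from about 0.275 to 0.75 m from the base axis. Payload 10.2 kg.
Tool frame: the origin (TCP) lies midway between the tips of the shut fingers; the grasp point (between the pads) lies 19 mm behind it; z points along the fingers, y is the line along which they close (so a half turn about z gives the same grasp; the last joint's range is limited). The gripper opens to 88 mm and grips with 3 to 60 N. Pads are 18 mm wide; open, the fingers measure 123 mm over their backs; the gripper's body (75 mm by 187 mm) begins 45 mm behind the grasp point.
Start: joints at [-1.435, 0.313, 1.498, -0, 1.331, -0.223], TCP at [0.184, -0.492, 0.214] pointing down, gripper open.
Joint ranges: [-2.94, 2.94], [-0.97, 2.17], [0.19, 2.56], [-1.23, 4.37], [0.02, 3.11], [-2.88, 2.88]. Speed limits (rad/s): [2.39, 2.39, 3.01, 3.14, 3.14, 3.14].

### API

Orientations are given as a unit quaternion [w, x, y, z].
In Python, from station import bot, imaging, models gives the robot as it stands. The module is installed in compiled form; this text tells all that it offers.
- The arm moves only by the tool move_arm, never from a script. Its argument "steps" is a list of rows, each a list of 5 numbers: the shift along the tool's x, y, z in mm, then the turn about the tool's z in degrees, then the opening, from 0 (shut) to 1 (fully open). In form: [[x, y, z, twist, fingers], ...]. A call has 1 to 5 rows; each row shifts and turns the commanded pose from where the row before left it, along the tool's axes as they then stand; what a row does not reach is not made up. A row lasts 1/12 s, in which the tool goes at most 41.7 mm and 7.16 degrees, less where a joint would pass 70% of its speed; a pose out of reach is approached as far as the arm can. A call with a gripper value outside its range is refused whole. The fingers move at their own pace and stop on an object; "newtons" is the grip in N (left out, the last holds). Time passes only in rows, so rows that do not move let the fingers close. It gives the time, the measured TCP pose, the force, the opening and the grip force at its end, in the units of the state.
- bot.state(): the state, without advancing time (a new reading comes with each control period).
- imaging.snapshot(name): name is "scene" or "side" or "wrist"; returns a dict with "pixels" (420x560x3 uint8, red, green, blue), "mtx" (3x3 intrinsics, pixels), "cam_to_world" (4x4, takes a point from camera to world coordinates); the wrist camera has in their place "hand_eye" (4x4, takes a point from camera to tool coordinates, whose origin is the TCP and whose axes are the flange's). Camera axes: x right, y up, looking along -z (the intrinsics and any distortion apply to the point x, -y, -z); pixel columns grow to the right and rows downward; lengths in m; the calibration is good to about 2 mm. A picture is of the moment at which its call begins: read the wrist's pose just before it. There is no depth.
- bot.close_job(): hands the job in; it is judged then, once.
Trained networks look in the newest picture that a camera, given by its name, has taken for a name from the list of things; names that differ only in an ending like _2 or _b are one class to them, and where a whole thing is asked for, a point or a joint stands for the part that bears it (a point fixed in the world has none). Each returns a list of dicts, best first, with "confidence" (0 to 1); they miss things now and then, are a little off and sometimes report something else, mostly with a low value. They report only what shows in the picture. A call takes as long as a camera call. They do not tell look-alikes from the thing itself.
- models.outline_of(camera, thing): "mask" (420x560 bool, what is visible of it) and "extent" ([centre column, centre row, width, height] in pixels, round what is visible of it).
The state is a dict: "time_s": time; "joint_pos": joint angles; "qvel": joint speeds; "effort": joint torques, N m; "ee_pos": TCP position; "ee_rot": TCP orientation; "contact_force": force on the tool from outside, world axes, zero at the start; "wrist_torque": the same for the moment, N m; "gripper_width": finger opening in m; "grasp_force": force on a finger pad.
Only numpy, scipy, OpenCV 4.12 (cv2) and the standard library are available. Lean on these libraries where they do the work, as an engineer would, in place of code of your own. Each camera call takes 0.05 s, during which the arm holds its last target. There are 200 camera calls.

## Working session

There is one attempt and no reset: what is moved stays moved. The work goes in short steps, Python scripts to look and compute and a tool call to move; the robot and the scene stay as the last step left them, time stands still between calls to the robot, and variables do not carry over. Pictures are saved under pics/ and viewed, at most 10 in all, crops included, and the job is handed in when it is done.

Besides the shell and the picture viewer there is one more tool, called after ">>>" as a command line: name --pt "numbers of a row" for each row, then --argument value for the rest. move_arm: Moves the arm, as the interface text tells. Its arguments: {"type":"object","properties":{"steps":{"type":"array","items":{"type":"array","items":{"type":"number"}}},"newtons":{"type":"number"}},"required":["steps"]}

```bash
mkdir -p pics
python3 - <<'E'
from station import bot, imaging, models
import cv2,numpy as np
s=bot.state();print({k:np.round(v,3).tolist() for k,v in s.items()})
ims=[]
for n in ["scene","side"]:
    d=imaging.snapshot(n);p=d["pixels"];cv2.imwrite(f"pics/{n}0.png",cv2.resize(p[:,:,::-1],(800,600),interpolation=cv2.INTER_CUBIC))
    print(n,np.round(d["mtx"],1).tolist(),np.round(d["cam_to_world"],3).tolist())
    for t in ["case","pin_grip","tray","hole_a","stand_mouth"]:
        try:
            for o in models.outline_of(n,t)[:4]: print(t,round(o["confidence"],2),np.round(o["extent"],1).tolist())
        except Exception as e: print(t,e)
E
```

```text
{'time_s': 0.0, 'joint_pos': [-1.435, 0.313, 1.498, -0.0, 1.331, -0.223], 'qvel': [0.001, -0.001, -0.002, 0.001, 0.001, 0.001], 'effort': [-0.001, -40.221, -25.227, 0.069, 0.035, -0.0], 'ee_pos': [0.184, -0.491, 0.214], 'ee_rot': [-0.001, 0.984, 0.178, 0.0], 'contact_force': [0.606, -0.152, -0.847], 'wrist_torque': [0.022, 0.004, -0.002], 'grasp_force': 0.0, 'gripper_width': 0.088}
scene [[458.3, 0.0, 275.1], [0.0, 458.3, 207.6], [0.0, 0.0, 1.0]] [[0.718, 0.313, -0.621, -0.331], [-0.696, 0.312, -0.647, -0.909], [-0.009, 0.897, 0.442, 0.709], [0.0, 0.0, 0.0, 1.0]]
case 0.67 [289.0, 201.2, 45.7, 45.0]
pin_grip 0.43 [307.1, 272.7, 8.6, 24.6]
pin_grip 0.38 [342.5, 251.4, 9.4, 5.9]
tray 0.65 [341.7, 251.8, 13.2, 9.4]
tray 0.61 [273.1, 215.6, 19.2, 14.7]
hole_a 0.71 [287.0, 199.7, 38.7, 45.3]
stand_mouth 0.81 [340.5, 271.1, 44.7, 46.6]
side [[416.6, 0.0, 283.0], [0.0, 416.6, 200.7], [0.0, 0.0, 1.0]] [[0.986, 0.096, -0.139, 0.343], [-0.169, 0.546, -0.82, -1.109], [-0.003, 0.832, 0.555, 0.813], [0.0, 0.0, 0.0, 1.0]]
case 0.82 [317.2, 197.8, 59.1, 58.2]
case 0.31 [239.2, 324.0, 32.5, 50.4]
pin_grip 0.5 [283.7, 253.3, 11.6, 26.0]
pin_grip 0.47 [243.7, 266.4, 12.3, 25.5]
tray 0.52 [297.7, 206.7, 21.6, 33.7]
hole_a 0.83 [316.9, 198.5, 59.7, 56.2]
```

View pics/scene0.png

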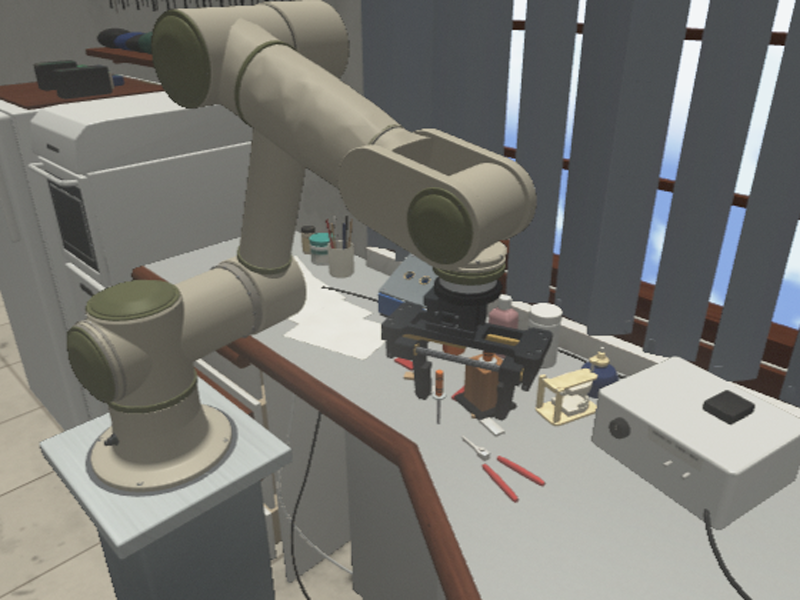

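View pics/side0.png

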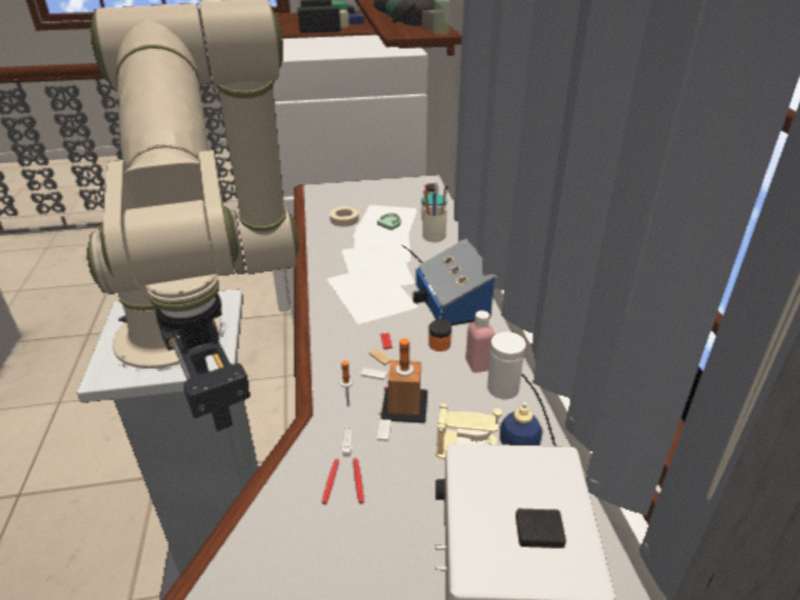

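```bash
cat > h.py <<'E'
import numpy as np,cv2
from scipy.spatial.transform import Rotation as R
from station import bot, imaging, models
def rot(q): return R.from_quat([q[1],q[2],q[3],q[0]]).as_matrix()
def snap(n):
    s=bot.state();d=imaging.snapshot(n)
    if n=="wrist":
        T=np.eye(4);T[:3,:3]=rot(s["ee_rot"]);T[:3,3]=s["ee_pos"];d["T"]=T@d["hand_eye"]
    else: d["T"]=d["cam_to_world"]
    d["P"]=np.asarray(d["pixels"]);return d
def ray(d,u,v):
    K=d["mtx"];c=np.array([(u-K[0,2])/K[0,0],-(v-K[1,2])/K[1,1],-1.]);return d["T"][:3,3],d["T"][:3,:3]@c
def onz(d,u,v,z):
    o,r=ray(d,u,v);return o+r*(z-o[2])/r[2]
def proj(d,p):
    c=d["T"][:3,:3].T@(np.asarray(p)-d["T"][:3,3]);K=d["mtx"];return np.array([K[0,2]-K[0,0]*c[0]/c[2],K[1,2]+K[1,1]*c[1]/c[2]])
def crop(d,x0,y0,x1,y1,f,k):
    cv2.imwrite(f"pics/{f}.png",cv2.resize(d["P"][y0:y1,x0:x1,::-1],None,fx=k,fy=k,interpolation=cv2.INTER_CUBIC))
E
python3 - <<'E'
from h import *
d=snap("side");crop(d,220,155,355,310,"sidecrop",3.8) 
print("stand",onz(d,282.8,259,.095), "small pin",onz(d,243,285,0),onz(d,242,262,.07))
for u,v in [(449,261),(455,271),(461,281)]: print(onz(d,u*.7,v*.7,.095))
E
```

```text
stand [ 0.47687277 -0.31338154  0.095     ] small pin [ 0.37115374 -0.29263951  0.        ] [ 0.37369544 -0.27878786  0.07      ]
[0.64344869 0.04067641 0.095     ]
[ 0.64676372 -0.00420114  0.095     ]
[ 0.64990891 -0.04677946  0.095     ]
```

View pics/sidecrop.png

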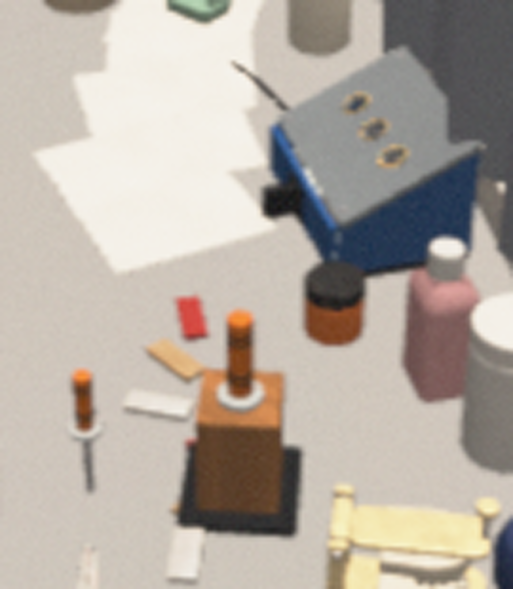

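```bash
cat >> h.py <<'E'
def plan(p,yaw=None):
    s=bot.state();M=rot(s["ee_rot"]);y=np.degrees(np.arctan2(M[1,0],M[0,0]))
    print("yaw",round(y,2),"delta mm",np.round(M.T@(np.asarray(p)-s["ee_pos"])*1000,1),"twist",None if yaw is None else round(y-yaw,2))
E
python3 - <<'E'
from h import *
d=snap("wrist");print(np.round(d["hand_eye"],3).tolist(),np.round(d["mtx"],1).tolist())
plan([.44,-.30,.26],4)
E
```

```text
[[0.0, 0.949, 0.315, 0.081], [1.0, -0.0, 0.0, 0.001], [0.0, 0.315, -0.949, -0.17], [0.0, 0.0, 0.0, 1.0]] [[351.7, 0.0, 275.3], [0.0, 351.7, 209.7], [0.0, 0.0, 1.0]]
yaw 20.56 delta mm [306.6 -89.6 -45.9] twist 16.56
```

>>> move_arm --pt "31 -9 -5 0 1" --pt "31 -9 -5 0 1" --pt "31 -9 -5 0 1" --pt "31 -9 -5 0 1" --pt "31 -9 -5 0 1"

```text
time_s: 1.12
ee_pos: [0.3147, -0.394, 0.2395]
ee_rot: [0.0, 0.984, 0.178, 0.0]
contact_force: [-0.3, 0.6, -0.6]
gripper_width: 0.088
grasp_force: 0.0
```

>>> move_arm --pt "31 -9 -5 0 1" --pt "31 -9 -5 0 1" --pt "31 -9 -5 0 1" --pt "31 -9 -5 0 1" --pt "31 -9 -5 0 1"

```text
time_s: 1.53
ee_pos: [0.4441, -0.2972, 0.2645]
ee_rot: [0.0, 0.984, 0.178, 0.0]
contact_force: [-0.4, -0.2, 1.0]
gripper_width: 0.0884
grasp_force: 0.0
```

>>> move_arm --pt "0 0 0 -7 1" --pt "0 0 0 -7 1" --pt "0 0 0 -7 1" --pt "0 0 0 -7 1" --pt "0 0 0 -7 1"

```text
time_s: 1.95
ee_pos: [0.4431, -0.2984, 0.2641]
ee_rot: [-0.0, 0.883, 0.469, -0.0]
contact_force: [0.3, 0.1, 0.0]
gripper_width: 0.0886
grasp_force: 0.0
```

>>> move_arm --pt "0 0 0 -7 1" --pt "0 0 0 -7 1" --pt "0 0 0 -7 1" --pt "0 0 0 -7 1" --pt "0 0 0 -7 1"

```text
time_s: 2.37
ee_pos: [0.443, -0.2985, 0.2641]
ee_rot: [-0.0, 0.702, 0.713, 0.0]
contact_force: [-0.2, -0.3, -0.3]
gripper_width: 0.0884
grasp_force: 0.0
```

>>> move_arm --pt "0 0 0 -7 1" --pt "0 0 0 -7 1" --pt "0 0 0 -7 1" --pt "0 0 0 -7 1" --pt "0 0 0 -7 1"

```text
time_s: 2.78
ee_pos: [0.443, -0.2984, 0.2641]
ee_rot: [0.0, 0.455, 0.891, 0.0]
contact_force: [-0.1, -0.1, 0.1]
gripper_width: 0.0882
grasp_force: 0.0
```

>>> move_arm --pt "0 0 0 -7 1" --pt "0 0 0 -7 1" --pt "0 0 0 -7 1" --pt "0 0 0 -7 1" --pt "0 0 0 -7 1"

```text
time_s: 3.2
ee_pos: [0.443, -0.2984, 0.2641]
ee_rot: [-0.0, 0.166, 0.986, 0.0]
contact_force: [0.7, -0.6, 0.2]
gripper_width: 0.0881
grasp_force: 0.0
```

>>> move_arm --pt "0 0 0 -7 1" --pt "0 0 0 -7 1" --pt "0 0 0 -7 1" --pt "0 0 0 -2.5 1" --pt "0 0 0 0 1"

```text
time_s: 3.62
ee_pos: [0.443, -0.2985, 0.2641]
ee_rot: [0.0, -0.036, 0.999, 0.0]
contact_force: [-0.3, -0.4, 0.1]
gripper_width: 0.0883
grasp_force: 0.0
```

Run:
```python
from h import *
s=bot.state();print(s["time_s"],s["ee_pos"],s["joint_pos"])
d=snap("wrist");crop(d,0,0,560,420,"w1",1.4)
for p in [[.477,-.313,.09],[.477,-.313,.16]]: print(proj(d,p))
for t in ["pin_grip","stand_mouth","case"]:
    for o in models.outline_of("wrist",t)[:3]: print(t,round(o["confidence"],2),np.round(o["extent"],1).tolist())
```

```text
3.6167 [ 0.44299814 -0.29845463  0.2641072 ] [-8.12364885e-01  3.02606368e-01  1.38145436e+00  2.62540580e-05
  1.45753762e+00 -2.45544370e+00]
[259.65480297 211.40216534]
[256.18160301 237.80619253]
pin_grip 0.93 [261.9, 220.8, 30.7, 48.2]
pin_grip 0.83 [290.3, 105.1, 22.6, 24.6]
stand_mouth 0.92 [266.4, 193.2, 83.6, 94.7]
case 0.91 [494.1, 296.8, 131.9, 69.9]
```

View pics/w1.png

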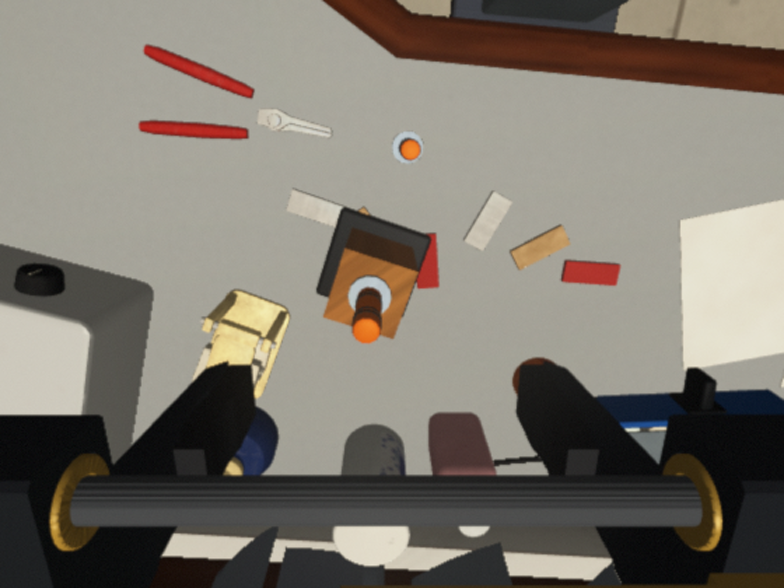

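The wrist view (784 px wide) shows two pins. The one in the wooden stand has its handle top at (366,330) and its collar at (370,295). The other is a smaller loose pin at (408,148), standing on the bench. The pin in the stand fits: it has the larger collar and handle and hangs in the block. The side crop had already shown that. The box is at the lower right, with its pull at (700,390).

Run:
```python
from h import *
d=snap("wrist")
a=onz(d,261.4,234.7,.16);b=onz(d,264.3,211,.095);print(a,b)
# orange segmentation of top
hsv=cv2.cvtColor(d["P"],cv2.COLOR_RGB2HSV);m=cv2.inRange(hsv,(5,200,200),(18,255,255))
n,l,st,c=cv2.connectedComponentsWithStats(m);print([(st[i].tolist(),c[i].round(1).tolist(),onz(d,*c[i],.16).round(4)) for i in range(1,n) if st[i][4]>60])
g=cv2.inRange(hsv,(90,10,170),(125,80,255));n,l,st,c=cv2.connectedComponentsWithStats(g);print([(st[i].tolist(),c[i].round(1).tolist()) for i in range(1,n) if st[i][4]>150])
plan([(a[0]+b[0])/2,(a[1]+b[1])/2,.26])
```

```text
[ 0.47383157 -0.30885163  0.16      ] [ 0.47450929 -0.30827598  0.095     ]
[([287, 101, 12, 12, 121], [292.5, 106.5], array([ 0.3687, -0.2915,  0.16  ])), ([253, 228, 18, 17, 236], [261.4, 235.8], array([ 0.4749, -0.3088,  0.16  ]))]
[([251, 198, 28, 24, 243], [265.6, 205.5])]
yaw -176.01 delta mm [-30.4 -12.3   4.1] twist None
```

>>> move_arm --pt "-15 -6 10 0 1" --pt "-16 -6 30 0 1" --pt "0 0 30 0 1" --pt "0 0 30 0 1" --pt "0 0 30 0 1" --newtons 15

```text
time_s: 4.28
ee_pos: [0.4748, -0.3081, 0.1327]
ee_rot: [0.0, -0.035, 0.999, -0.0]
contact_force: [0.7, -1.4, -0.4]
gripper_width: 0.0882
grasp_force: 0.0
```

>>> move_arm --pt "0 0 15 0 1" --pt "0 0 7 0 1" --pt "0 0 0 0 0.1" --pt "0 0 0 0 0.1" --pt "0 0 0 0 0.1"

```text
time_s: 4.7
ee_pos: [0.4753, -0.3088, 0.1136]
ee_rot: [0.001, -0.035, 0.999, -0.001]
contact_force: [-0.5, -0.7, 0.5]
gripper_width: 0.0704
grasp_force: 0.0
```

>>> move_arm --pt "0 0 0 0 0.1" --pt "0 0 0 0 0.1" --pt "0 0 0 0 0.1" --pt "0 0 0 0 0.1"

```text
time_s: 5.03
ee_pos: [0.4749, -0.3083, 0.1125]
ee_rot: [0.0, -0.035, 0.999, -0.0]
contact_force: [-0.7, 0.1, -0.5]
gripper_width: 0.0438
grasp_force: 0.0
```

Run:
```python
from h import *
s=bot.state();print(s["time_s"],s["ee_pos"],s["gripper_width"],s["grasp_force"],s["contact_force"],s["wrist_torque"])
```

```text
5.0333 [ 0.47486095 -0.3083132   0.11247932] 0.043794037913062044 0.0 [-0.7307821   0.08832087 -0.48718048] [ 0.06075831 -0.10105926  0.01926353]
```

>>> move_arm --pt "0 0 0 0 0.1" --pt "0 0 0 0 0.1" --pt "0 0 0 0 0.1" --pt "0 0 0 0 0.1" --pt "0 0 0 0 0.1"

```text
time_s: 5.45
ee_pos: [0.4748, -0.3082, 0.1121]
ee_rot: [-0.0, -0.035, 0.999, 0.0]
contact_force: [0.2, 0.2, 0.1]
gripper_width: 0.0172
grasp_force: 15.0
```

>>> move_arm --pt "0 0 0 0 0.1" --pt "0 0 0 0 0.1"

```text
time_s: 5.62
ee_pos: [0.4748, -0.3082, 0.1121]
ee_rot: [-0.0, -0.035, 0.999, 0.0]
contact_force: [0.0, -0.1, 0.3]
gripper_width: 0.0177
grasp_force: 15.0
```

>>> move_arm --pt "0 0 -14 0 0.1" --pt "0 0 -14 0 0.1" --pt "0 0 -14 0 0.1" --pt "0 0 -14 0 0.1" --pt "0 0 -14 0 0.1"

```text
time_s: 6.03
ee_pos: [0.4746, -0.3081, 0.1826]
ee_rot: [-0.0, -0.035, 0.999, 0.0]
contact_force: [1.0, -0.2, -1.0]
gripper_width: 0.0172
grasp_force: 15.0
```

>>> move_arm --pt "5 0 0 0 0.1" --pt "5 0 0.5 0 0.1" --pt "5 0 0.5 0 0.1" --pt "5 0 0.8 0 0.1"

```text
time_s: 6.37
ee_pos: [0.454, -0.3094, 0.1793]
ee_rot: [-0.0, -0.035, 0.999, 0.001]
contact_force: [1.0, 0.0, 0.0]
gripper_width: 0.017
grasp_force: 15.0
```

Run:
```python
from h import *
s=bot.state();print(s["time_s"],s["ee_pos"],s["contact_force"],s["wrist_torque"])
d=snap("side");p=proj(d,s["ee_pos"]).astype(int);print(p)
crop(d,p[0]-60,p[1]-60,p[0]+60,p[1]+50,"tilt1",6)
```

```text
6.3667 [ 0.45402051 -0.30944675  0.1793428 ] [1.04513302 0.04430994 0.03106171] [ 0.11646346 -0.38226373  0.03029566]
[273 233]
```

View pics/tilt1.png

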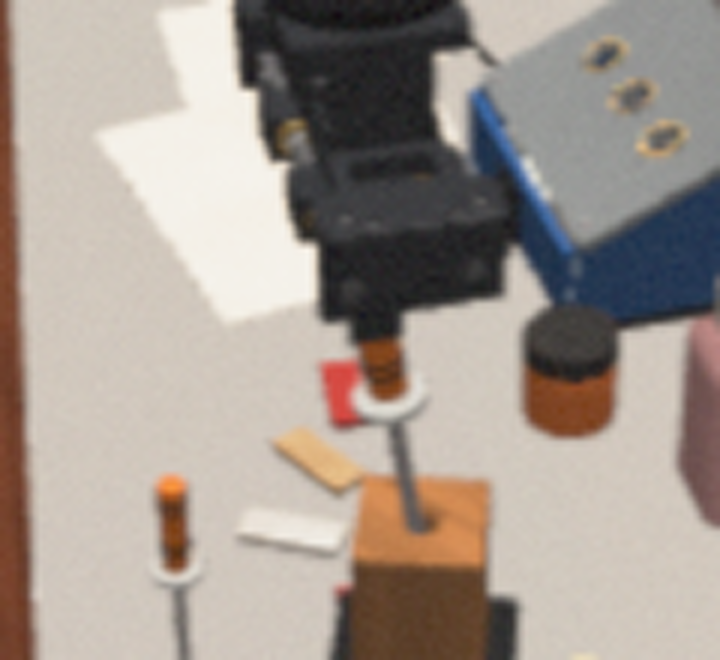

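The pin pivots in the grip. Its tip is in the bore at crop (420,522) and its collar at (390,395), so it leans towards the robot. I'll continue to 25°.

>>> move_arm --pt "6 0 1 0 0.1" --pt "6 0 1.5 0 0.1" --pt "6 0 1.8 0 0.1" --pt "6 0 2 0 0.1" --pt "5 0 2.2 0 0.1"

```text
time_s: 6.83
ee_pos: [0.4252, -0.3118, 0.1716]
ee_rot: [-0.0, -0.035, 0.999, -0.0]
contact_force: [0.4, 0.1, 0.7]
gripper_width: 0.0174
grasp_force: 15.0
```

>>> move_arm --pt "0 0 0 0 0.1" --pt "-3 0 -10 0 0.1" --pt "-4 0 -10 0 0.1" --pt "0 0 -15 0 0.1" --pt "0 0 -15 0 0.1" --newtons 40

```text
time_s: 7.25
ee_pos: [0.4326, -0.311, 0.2219]
ee_rot: [-0.001, -0.035, 0.999, 0.0]
contact_force: [0.7, -0.4, -1.4]
gripper_width: 0.0168
grasp_force: 40.0
```

Run:
```python
from h import *
s=bot.state();print(s["time_s"],s["ee_pos"],s["contact_force"],s["wrist_torque"])
d=snap("side");p=proj(d,s["ee_pos"]).astype(int);print(p)
crop(d,p[0]-60,p[1]-60,p[0]+60,p[1]+50,"tilt2",6)
M=rot(s["ee_rot"]);G=s["ee_pos"]-.019*M[:,2]
for th in (15,20,25,30):
    a=np.radians(th);ax=M[:,0]*np.sin(a)-M[:,2]*np.cos(a)
    print(th,[((proj(d,G-k*ax)-p+60)*6).round() for k in (.036,.08,.121)])
```

```text
7.25 [ 0.43263622 -0.31098866  0.22194331] [ 0.71705923 -0.41751417 -1.36033849] [ 0.06085424 -0.17625711  0.00757112]
[264 220]
15 [array([385., 390.]), array([414., 469.]), array([440., 538.])]
20 [array([392., 387.]), array([430., 462.]), array([463., 529.])]
25 [array([399., 384.]), array([445., 455.]), array([486., 518.])]
30 [array([406., 380.]), array([460., 447.]), array([507., 506.])]
```

View pics/tilt2.png

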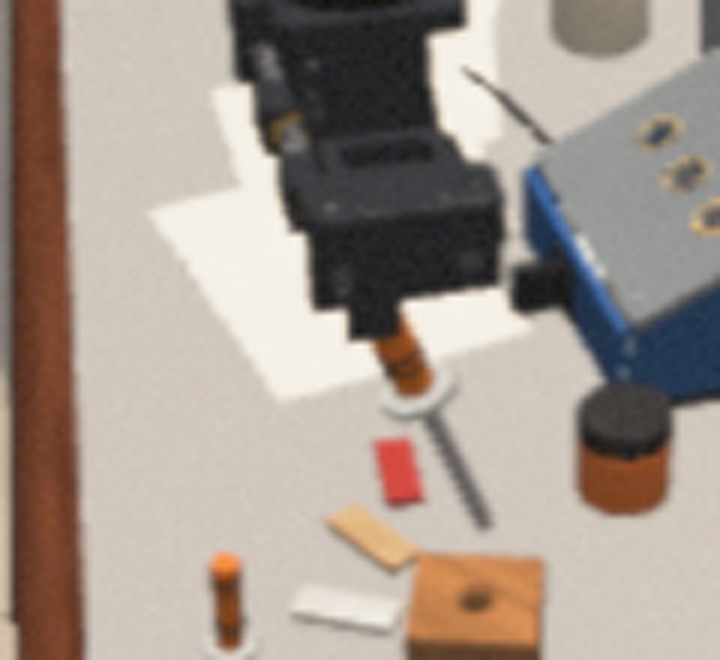

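```bash
cat >> h.py <<'E'
def shank(n,show=1,k0=.05,k1=.115,half=9):
    """compare measured shank line with predictions for tilts; darkest-centroid per row"""
    d=snap(n);s=bot.state();M=rot(s["ee_rot"]);G=s["ee_pos"]-.019*M[:,2]
    g=cv2.cvtColor(d["P"],cv2.COLOR_RGB2GRAY).astype(float)
    def axp(th,k):
        a=np.radians(th);return proj(d,G-k*(M[:,0]*np.sin(a)-M[:,2]*np.cos(a)))
    p0,p1=axp(22,k0),axp(22,k1);pts=[]
    for v in range(int(np.ceil(p0[1])),int(p1[1])):
        u=p0[0]+(p1[0]-p0[0])*(v-p0[1])/(p1[1]-p0[1]);c=np.arange(int(u)-half,int(u)+half+1);r=g[v,c]
        w=np.clip(np.median(r)-25-r,0,None)
        if w.sum()>20: pts.append(((w*c).sum()/w.sum(),v))
    pts=np.array(pts);f=np.polyfit(pts[:,1],pts[:,0],1);res=pts[:,0]-np.polyval(f,pts[:,1])
    print(n,"slope du/dv",round(f[0],3),"rms",round(res.std(),2),"n",len(pts),"u at v1",round(np.polyval(f,p1[1]),2))
    for th in (15,20,25,30):
        a,b=axp(th,k0),axp(th,k1);print(th,"slope",round((b[0]-a[0])/(b[1]-a[1]),3),"u at v1",round(a[0]+(p1[1]-a[1])*(b[0]-a[0])/(b[1]-a[1]),2))
E
python3 - <<'E'
from h import *
shank("side");
d=snap("wrist");crop(d,100,0,460,300,"w2",2)
shank("scene")
E
```

```text
side slope du/dv 0.139 rms 2.03 n 17 u at v1 277.65
15 slope 0.376 u at v1 276.37
20 slope 0.506 u at v1 280.54
25 slope 0.649 u at v1 285.15
30 slope 0.811 u at v1 290.35
scene slope du/dv -0.056 rms 3.2 n 11 u at v1 341.29
15 slope 0.133 u at v1 337.96
20 slope 0.21 u at v1 340.49
25 slope 0.299 u at v1 343.41
30 slope 0.406 u at v1 346.91
```

```bash
cat > sh2.py <<'E'
from h import *
def fit(n,L=.121,start=(22,0,0),k=np.linspace(.045,.119,40)):
    """maximise darkness contrast of an 8 mm stripe over tilt + image shift"""
    d=snap(n);s=bot.state();M=rot(s["ee_rot"]);G=s["ee_pos"]-.019*M[:,2]
    g=cv2.GaussianBlur(cv2.cvtColor(d["P"],cv2.COLOR_RGB2GRAY),(0,0),.6).astype(np.float32);best=[]
    for th in np.arange(8,36,1.):
        a=np.radians(th);ax=M[:,0]*np.sin(a)-M[:,2]*np.cos(a)
        q=np.array([proj(d,G-x*ax) for x in k]);t=q[-1]-q[0];t/=np.hypot(*t);nn=np.array([-t[1],t[0]])
        S=lambda off:cv2.remap(g,(q+off)[:,0].astype(np.float32)[None],(q+off)[:,1].astype(np.float32)[None],1)[0]
        for o in np.arange(-3,3.1,.25):
            mid=S(nn*o);sd=np.minimum(S(nn*(o+3.2)),S(nn*(o-3.2)))
            best.append((np.clip(sd-mid,-5,40).mean(),th,o))
    best.sort(reverse=True)
    print(n,[tuple(np.round(b,2).tolist()) for b in best[:6]])
if __name__=="__main__": fit("side");fit("scene")
E
python3 sh2.py
```

```text
side [(35.71, 21.0, -3.0), (35.65, 22.0, -2.75), (35.62, 21.0, -2.75), (35.56, 22.0, -2.5), (35.53, 20.0, -3.0), (35.4, 22.0, -2.25)]
scene [(4.16, 23.0, -1.0), (4.08, 24.0, -0.75), (3.93, 24.0, -0.5), (3.92, 23.0, -1.25), (3.91, 22.0, -1.25), (3.87, 25.0, -0.25)]
```

>>> move_arm --pt "0 0 -34 0 0.1" --pt "0 5 -34 0 0.1" --pt "-15 30 0 0 0.1" --pt "-17 30 0 0 0.1" --pt "-17 30 0 0 0.1"

```text
time_s: 7.97
ee_pos: [0.4751, -0.2119, 0.2892]
ee_rot: [-0.0, -0.035, 0.999, 0.0]
contact_force: [0.6, -0.9, -0.6]
gripper_width: 0.017
grasp_force: 40.0
```

>>> move_arm --pt "-17 30 0 0 0.1" --pt "-17 30 0 0 0.1" --pt "-17 30 0 0 0.1" --pt "-17 30 0 0 0.1" --pt "-17 30 0 0 0.1"

```text
time_s: 8.38
ee_pos: [0.5494, -0.0556, 0.2889]
ee_rot: [-0.001, -0.035, 0.999, 0.0]
contact_force: [0.9, 0.1, -0.7]
gripper_width: 0.0166
grasp_force: 40.0
```

>>> move_arm --pt "-17 30 0 0 0.1" --pt "-17 25 0 0 0.1" --pt "0 0 0 0 0.1" --pt "0 0 0 0 0.1"

```text
time_s: 8.72
ee_pos: [0.5793, 0.001, 0.2884]
ee_rot: [-0.001, -0.037, 0.999, 0.0]
contact_force: [0.6, -0.3, -2.2]
gripper_width: 0.0167
grasp_force: 40.0
```

Run:
```python
from h import *
s=bot.state();print(s["time_s"],s["ee_pos"],s["joint_pos"])
d=snap("wrist");crop(d,0,0,560,420,"w3",1.42)
M=rot(s["ee_rot"]);G=s["ee_pos"]-.019*M[:,2];a=np.radians(22);ax=M[:,0]*np.sin(a)-M[:,2]*np.cos(a)
print("tip",proj(d,G-.121*ax)*1.42)
```

```text
8.7167 [0.5792772  0.00101532 0.28843792] [-2.00290476e-01  4.00626454e-01  1.18410501e+00 -2.03547853e-04
  1.55903428e+00 -1.84418609e+00]
tip [392.33023465 364.81188226]
```

View pics/w3.png

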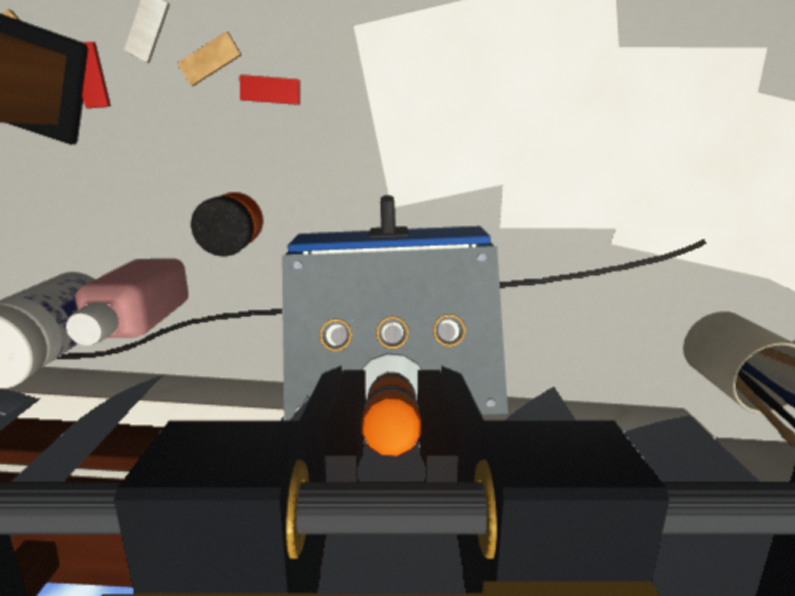

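The wrist view shows the box's three holes, c, b and a, at (336,334), (393,333) and (449,330), in 795-px image coordinates. The front edge of the cover runs at about row 250. The shank is hidden behind the collar at (391,368).

```bash
cat > box.py <<'E'
from h import *
def rims(d,guess,r=15):
    hsv=cv2.cvtColor(d["P"],cv2.COLOR_RGB2HSV);m=cv2.inRange(hsv,(8,70,60),(30,255,255));out=[]
    for g in guess:
        x,y=np.round(g).astype(int);sub=m[y-r:y+r+1,x-r:x+r+1];v,u=np.nonzero(sub)
        e=cv2.fitEllipse(np.c_[u,v].astype(np.float32)) if len(u)>8 else None
        out.append((e[0][0]+x-r,e[0][1]+y-r) if e else g);print(len(u),e and np.round(e[1],1))
    return np.array(out)
E
python3 - <<'E'
from box import *
d=snap("wrist");h=rims(d,np.array([[449,330],[393,333],[336,334]])/1.42);print(h)
zf=.064;f=np.array([onz(d,283/1.42,252/1.42,zf),onz(d,497/1.42,247/1.42,zf)]);print("front",f)
z=.09
for i in range(20):
    H=np.array([onz(d,*p,z) for p in h]);z=zf+(H[1,0]-f[:,0].mean())*.466
print("z",z,H);v=H[0]-H[2];print("spacing",np.hypot(*v[:2]),"yaw",np.degrees(np.arctan2(-v[0],v[1])))
vf=f[1]-f[0];print("front w",np.hypot(*vf[:2]),np.degrees(np.arctan2(-vf[0],vf[1])))
ds=snap("side");print("predicted in side",[proj(ds,p).round(1) for p in H]);
hs=rims(ds,[proj(ds,p) for p in H],7);print(hs)
# triangulate
for a,b in zip(h,hs):
    o1,r1=ray(d,*a);o2,r2=ray(ds,*b);t=np.linalg.lstsq(np.c_[r1,-r2],o2-o1,rcond=None)[0];print("tri",o1+r1*t[0],"gap mm",1e3*np.linalg.norm(o1+r1*t[0]-o2-r2*t[1]))
E
```

```text
151 [20.9 21.3]
155 [21.  21.2]
150 [21.  21.1]
[[316.9232235  232.267169  ]
 [276.9207592  233.93233395]
 [236.99127007 235.61167908]]
front [[ 0.5936764  -0.08730135  0.064     ]
 [ 0.57717114  0.08481418  0.064     ]]
z 0.09204009747254481 [[ 0.64036702  0.05045705  0.0920401 ]
 [ 0.64559566  0.00578694  0.0920401 ]
 [ 0.6508519  -0.03893948  0.0920401 ]]
spacing 0.09000929558748405 yaw 6.689378953454669
front w 0.17290511189193702 5.477709163170004
predicted in side [array([312.7, 182. ]), array([317.4, 188.9]), array([322.3, 196.1])]
4 None
4 None
13 [4.9 7.3]
[[312.69173488 182.04615916]
 [317.37774128 188.89349367]
 [322.59347248 195.5628376 ]]
tri [0.64036702 0.05045705 0.0920401 ] gap mm 3.8459253727671276e-13
tri [0.64559566 0.00578694 0.0920401 ] gap mm 4.4754520913118095e-13
tri [ 0.65027223 -0.03881913  0.09342128] gap mm 1.4767687317038296
```

>>> move_arm --pt "0 0 0 -2.7 0.1" --pt "-7 0 31 0 0.1" --pt "-7 0 31 0 0.1" --pt "0 0 31 0 0.1" --pt "0 0 0 0 0.1"

```text
time_s: 9.28
ee_pos: [0.5905, 0.0009, 0.1909]
ee_rot: [-0.005, -0.058, 0.998, 0.001]
contact_force: [-0.4, 0.3, -1.7]
gripper_width: 0.0166
grasp_force: 40.0
```

```bash
cat >> h.py <<'E'
def tipcrop(f,k=12):
    from box import rims
    H=np.array([[.64037,.05046,.092],[.6456,.00579,.092],[.65085,-.03894,.092]])
    s=bot.state();print(s["time_s"],s["ee_pos"],s["contact_force"]);
    out=[]
    for n in ("side","scene"):
        d=snap(n);c=np.round(proj(d,H[1])).astype(int);r=28 if n=="side" else 25
        im=cv2.resize(d["P"][c[1]-r-6:c[1]+r-6,c[0]-r:c[0]+r,::-1],(400,400),interpolation=cv2.INTER_CUBIC);sc=400/(2*r)
        M=rot(s["ee_rot"]);G=s["ee_pos"]-.019*M[:,2];a=np.radians(23);ax=M[:,0]*np.sin(a)-M[:,2]*np.cos(a)
        q=lambda p:((proj(d,p)-c+[r,r+6])*sc).round().tolist()
        print(n,"scale",round(sc,2),"tip23",q(G-.121*ax),"holes",[q(h) for h in H],"d/dx' 10mm",(np.array(q(H[1]+[.00993,.00117,0]))-q(H[1])).tolist(),"d/dy'",(np.array(q(H[1]+[-.00117,.00993,0]))-q(H[1])).tolist(),"d/dz",(np.array(q(H[1]+[0,0,.01]))-q(H[1])).tolist())
        out.append(im)
    cv2.imwrite(f"pics/{f}.png",np.hstack(out))
E
python3 -c "
from h import *
tipcrop('t3')"
```

```text
9.2833 [0.5904542 0.0008981 0.1909214] [-0.40074443  0.2820314  -1.67042302]
side scale 7.14 tip23 [183.0, 232.0] holes [[169.0, 193.0], [203.0, 242.0], [238.0, 294.0]] d/dx' 10mm [20.0, -3.0] d/dy' [-8.0, -11.0] d/dz [1.0, -19.0]
scene scale 8.0 tip23 [183.0, 238.0] holes [[111.0, 217.0], [200.0, 245.0], [291.0, 275.0]] d/dx' 10mm [15.0, -8.0] d/dy' [-20.0, -6.0] d/dz [0.0, -22.0]
```

View pics/t3.png

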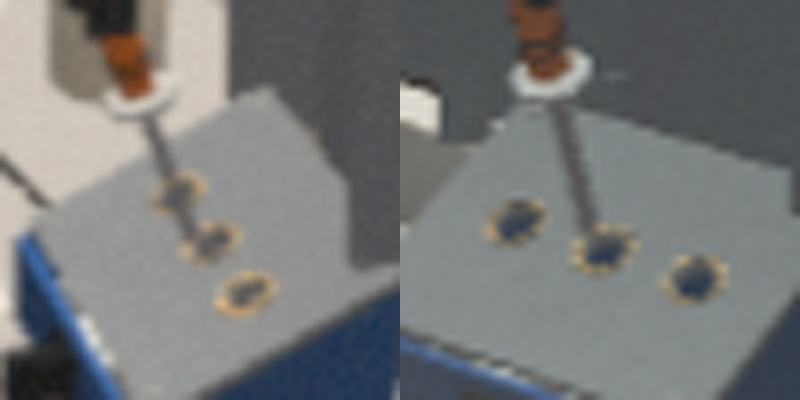

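Bias-corrected against the holes, the tip sits about 8 mm short in the box's x, 1.5 mm to the left and 6 mm above hole b. That matches my model of the pin, so I'll align and insert.

>>> move_arm --pt "-5 -1.5 0 0 0.1" --pt "0 0 0 0 0.1" --pt "-2.1 0 4.5 0 0.1" --pt "-2.1 0 4.5 0 0.1" --pt "0 0 0 0 0.1"

```text
time_s: 9.8
ee_pos: [0.6025, 0.0012, 0.1871]
ee_rot: [-0.0, -0.059, 0.998, 0.0]
contact_force: [0.4, -0.3, -1.4]
gripper_width: 0.0168
grasp_force: 40.0
```

```bash
python3 -c "
from h import *
s=bot.state();print(s['ee_pos'],s['contact_force'],s['wrist_torque'])
M=rot(s['ee_rot']);print(M.round(3).tolist())
H=np.array([.6456,.00579,.092]);B=np.array([[.9932,.1167,0],[-.1167,.9932,0],[0,0,1]])
G=s['ee_pos']-.019*M[:,2];a=np.radians(23);tip=G-.121*(M[:,0]*np.sin(a)-M[:,2]*np.cos(a));print('tip rel',B@(tip-H)*1e3)"
```

```text
[0.60245836 0.00124286 0.18705321] [ 0.41571486 -0.25904214 -1.35024702] [ 0.11292321 -0.11353528  0.00177399]
[[-0.993, -0.118, -0.001], [-0.118, 0.993, 0.0], [0.001, 0.0, -1.0]]
tip rel [3.81828626 0.59476293 2.62982764]
```

>>> move_arm --pt "5 -0.5 0 0 0.1" --pt "0 0 0 0 0.1" --pt "-2.1 0 4.5 0 0.1" --pt "-2.1 0 4.5 0 0.1" --pt "0 0 0 0 0.1"

```text
time_s: 10.22
ee_pos: [0.6016, 0.0007, 0.1776]
ee_rot: [-0.001, -0.059, 0.998, 0.0]
contact_force: [-0.2, -0.3, -1.5]
gripper_width: 0.0167
grasp_force: 40.0
```

```bash
cat > tip.py <<'E'
from h import *
s=bot.state();M=rot(s['ee_rot'])
H=np.array([.6456,.00579,.092]);B=np.array([[.9932,.1167,0],[-.1167,.9932,0],[0,0,1]])
G=s['ee_pos']-.019*M[:,2];a=np.radians(23);tip=G-.121*(M[:,0]*np.sin(a)-M[:,2]*np.cos(a));r=B@(tip-H)*1e3
print(s['time_s'],'F',s['contact_force'].round(1),'tip rel',r.round(1),'depth',(r@[.423,0,-.906]).round(1),'uphill',(r@[.906,0,.423]).round(1))
E
python3 tip.py
```

```text
10.2167 F [-0.2 -0.3 -1.5] tip rel [ 2.9  0.2 -6.8] depth 7.4 uphill -0.3
```

>>> move_arm --pt "-1.7 0 3.6 0 0.1" --pt "-1.7 0 3.6 0 0.1" --pt "-1.7 0 3.6 0 0.1" --pt "-1.7 0 3.6 0 0.1" --pt "0 0 0 0 0.1"

```text
time_s: 10.63
ee_pos: [0.6084, 0.0015, 0.1634]
ee_rot: [-0.001, -0.059, 0.998, 0.0]
contact_force: [-0.5, -0.8, -1.3]
gripper_width: 0.0168
grasp_force: 40.0
```

```bash
python3 tip.py
```

```text
10.6333 F [-0.5 -0.8 -1.3] tip rel [  9.7   0.2 -21.1] depth 23.2 uphill -0.1
```

Depth is about 23 mm with no contact. I'll go on in small steps.

>>> move_arm --pt "-0.85 0 1.8 0 0.1" --pt "-0.85 0 1.8 0 0.1" --pt "0 0 0 0 0.1"

```text
time_s: 10.88
ee_pos: [0.6102, 0.0015, 0.1607]
ee_rot: [-0.0, -0.059, 0.998, -0.0]
contact_force: [0.3, -0.1, -0.4]
gripper_width: 0.017
grasp_force: 40.0
```

>>> move_arm --pt "-0.6 0 1.3 0 0.1" --pt "0 0 0 0 0.1"

```text
time_s: 11.05
ee_pos: [0.6109, 0.0016, 0.1604]
ee_rot: [0.0, -0.059, 0.998, -0.0]
contact_force: [-1.5, 0.5, 4.4]
gripper_width: 0.017
grasp_force: 40.0
```

>>> move_arm --pt "-0.6 0 1.3 0 0.1" --pt "0 0 0 0 0.1"

```text
time_s: 11.22
ee_pos: [0.6117, 0.0016, 0.1604]
ee_rot: [0.001, -0.059, 0.998, -0.0]
contact_force: [-5.0, -0.4, 11.2]
gripper_width: 0.0166
grasp_force: 40.0
```

```bash
python3 tip.py
```

```text
11.2167 F [-5.  -0.4 11.2] tip rel [ 13.3  -0.3 -23.9] depth 27.3 uphill 2.0
```

Hole b pushes back with 12 N and gives nothing, so it is blind. I'll withdraw and try hole a.

>>> move_arm --pt "3.4 0 -7.2 0 0.1" --pt "3.4 0 -7.2 0 0.1" --pt "3.4 0 -7.2 0 0.1" --pt "3.4 0 -7.2 0 0.1" --pt "3.4 0 -7.2 0 0.1"

```text
time_s: 11.63
ee_pos: [0.5941, -0.0003, 0.1951]
ee_rot: [0.0, -0.059, 0.998, -0.0]
contact_force: [-0.1, -1.4, -0.1]
gripper_width: 0.0168
grasp_force: 40.0
```

>>> move_arm --pt "0 15 0 0 0.1" --pt "0 15 0 0 0.1" --pt "0 15 0 0 0.1" --pt "0 0 0 0 0.1" --pt "0 0 0 0 0.1"

```text
time_s: 12.05
ee_pos: [0.5889, 0.0458, 0.1939]
ee_rot: [-0.0, -0.06, 0.998, 0.0]
contact_force: [-0.9, -0.2, -0.8]
gripper_width: 0.0173
grasp_force: 40.0
```

```bash
python3 tip.py; python3 -c "
from sh2 import *
fit('side');fit('scene')"
```

```text
12.05 F [-0.9 -0.2 -0.8] tip rel [-4.4 46.5  9.5] depth -10.5 uphill 0.0
side [(30.66, 21.0, -2.0), (30.59, 20.0, -2.5), (30.47, 20.0, -2.25), (30.33, 22.0, -1.5), (30.33, 19.0, -3.0), (30.31, 21.0, -1.75)]
scene [(16.23, 18.0, -2.25), (16.13, 17.0, -2.75), (16.04, 19.0, -1.75), (15.91, 19.0, -2.0), (15.9, 20.0, -1.5), (15.88, 16.0, -3.0)]
```

>>> move_arm --pt "0 -1 0 0 0.1" --pt "-2.1 0 4.5 0 0.1" --pt "-2.1 0 4.5 0 0.1" --pt "-2.1 0 4.5 0 0.1" --pt "0 0 0 0 0.1"

```text
time_s: 12.57
ee_pos: [0.5954, 0.044, 0.1792]
ee_rot: [-0.001, -0.059, 0.998, 0.0]
contact_force: [-1.1, -0.1, -1.2]
gripper_width: 0.017
grasp_force: 40.0
```

>>> move_arm --pt "-2.1 0 4.5 0 0.1" --pt "-2.1 0 4.5 0 0.1" --pt "-2.1 0 4.5 0 0.1" --pt "0 0 0 0 0.1"

```text
time_s: 12.9
ee_pos: [0.6017, 0.045, 0.166]
ee_rot: [-0.001, -0.059, 0.998, 0.0]
contact_force: [-1.1, 0.5, -0.1]
gripper_width: 0.017
grasp_force: 40.0
```

```bash
python3 tip.py
```

```text
12.9 F [-1.1  0.5 -0.1] tip rel [  8.1  44.1 -18.5] depth 20.2 uphill -0.5
```

>>> move_arm --pt "-1.7 0 3.6 0 0.1" --pt "-0.85 0 1.8 0 0.1" --pt "0 0 0 0 0.1"

```text
time_s: 13.15
ee_pos: [0.6043, 0.0452, 0.1614]
ee_rot: [-0.0, -0.059, 0.998, 0.0]
contact_force: [0.8, 0.1, -1.1]
gripper_width: 0.0169
grasp_force: 40.0
```

>>> move_arm --pt "-0.6 0 1.3 0 0.1" --pt "0 0 0 0 0.1"

```text
time_s: 13.32
ee_pos: [0.605, 0.0453, 0.1606]
ee_rot: [0.0, -0.059, 0.998, -0.0]
contact_force: [-0.9, 0.4, -0.0]
gripper_width: 0.0169
grasp_force: 40.0
```

>>> move_arm --pt "-0.6 0 1.3 0 0.1" --pt "0 0 0 0 0.1"

```text
time_s: 13.48
ee_pos: [0.6057, 0.0453, 0.1599]
ee_rot: [0.0, -0.059, 0.998, -0.0]
contact_force: [-2.2, -1.1, 4.3]
gripper_width: 0.017
grasp_force: 40.0
```

```bash
python3 tip.py
```

```text
13.4833 F [-2.2 -1.1  4.3] tip rel [ 12.3  44.  -24.5] depth 27.4 uphill 0.8
```

>>> move_arm --pt "-0.6 0 1.3 0 0.1" --pt "0 0 0 0 0.1"

```text
time_s: 13.65
ee_pos: [0.6062, 0.0454, 0.1585]
ee_rot: [0.0, -0.059, 0.998, -0.0]
contact_force: [-2.3, 0.4, 5.8]
gripper_width: 0.0169
grasp_force: 40.0
```

>>> move_arm --pt "-0.3 0 0.7 0 0.1" --pt "0 0 0 0 0.1"

```text
time_s: 13.82
ee_pos: [0.6066, 0.0454, 0.1579]
ee_rot: [0.0, -0.059, 0.998, -0.0]
contact_force: [-2.4, -0.9, 5.4]
gripper_width: 0.0169
grasp_force: 40.0
```

It gives steadily at about 6 N, so this is the plunger. I'll keep pressing.

>>> move_arm --pt "-0.5 0 1.1 0 0.1" --pt "-0.5 0 1.1 0 0.1" --pt "0 0 0 0 0.1"

```text
time_s: 14.07
ee_pos: [0.6075, 0.0455, 0.1556]
ee_rot: [0.0, -0.059, 0.998, -0.0]
contact_force: [-2.5, 0.4, 5.4]
gripper_width: 0.0167
grasp_force: 40.0
```

>>> move_arm --pt "-0.5 0 1.1 0 0.1" --pt "-0.5 0 1.1 0 0.1" --pt "0 0 0 0 0.1"

```text
time_s: 14.32
ee_pos: [0.6085, 0.0457, 0.153]
ee_rot: [0.0, -0.059, 0.998, -0.0]
contact_force: [-2.1, 0.7, 4.6]
gripper_width: 0.0172
grasp_force: 40.0
```

```bash
python3 tip.py
python3 - <<'E'
from h import *
d=snap("side")
# black pull location: shut predicted
x=np.array([.9932,.1167,0]);H=np.array([.6456,.0058,0])
g=cv2.cvtColor(d["P"],cv2.COLOR_RGB2GRAY)
for t in (0,.03): print(t,proj(d,H-x*(.075+t)+[0,0,.05]).round(1))
c=proj(d,H-x*.09+[0,0,.05]).astype(int);print(g[c[1]-8:c[1]+14:2,c[0]-14:c[0]+18:2])
E
```

```text
14.3167 F [-2.1  0.7  4.6] tip rel [ 15.1  44.  -31.4] depth 34.8 uphill 0.4
0 [295.3 203.3]
0.03 [286.5 204.8]
[[240 240 241 207  52  94 156 170 153 122 126 134 154 154 154 152]
 [239 240 240 203  50  60 100 120 122 125 131 139 149 158 154 153]
 [240 240 221 164  46  47  77 152 194 229 234 238 236 164 153 154]
 [240 241 239 209  74  43  54 132 237 240 240 239 234 187 153 153]
 [241 241 239 235 122  44  45  83 179 239 239 229 155 139 150 154]
 [242 240 134  67  48  38  32  50 122 224 225 233 223 223 214 159]
 [241 239 100  27  28  25  29  33  74 160 173 233 234 233 231 176]
 [240 239  99  26  26  26  28  35  52  92 114 218 236 235 211 183]
 [240 239 131  26  47  64  77  38  49  66 104 160 233 233 151 140]
 [240 240 227 225 229 233 232  86  45  51  87 109 166 210 175 152]
 [240 240 240 239 239 232 220 161  55  49  58  99 123 127 130 134]]
```

>>> move_arm --pt "3.4 0 -7.2 0 0.1" --pt "3.4 0 -7.2 0 0.1" --pt "3.4 0 -7.2 0 0.1" --pt "3.4 0 -7.2 0 0.1" --pt "3.4 0 -7.2 0 0.1"

```text
time_s: 14.78
ee_pos: [0.5911, 0.0437, 0.1896]
ee_rot: [0.0, -0.059, 0.998, 0.0]
contact_force: [-0.4, 0.6, -1.4]
gripper_width: 0.0167
grasp_force: 40.0
```

>>> move_arm --pt "3.4 0 -7.2 0 0.1" --pt "0 0 -28 0 0.1" --pt "10 0 -28 0 0.1" --pt "10 -3 -28 0 0.1" --pt "0 0 0 0 0.1"

```text
time_s: 15.2
ee_pos: [0.5689, 0.0375, 0.2864]
ee_rot: [0.005, -0.059, 0.998, -0.001]
contact_force: [-0.1, 0.1, -0.1]
gripper_width: 0.0171
grasp_force: 40.0
```

Run:
```python
from h import *
s=bot.state();print(s["time_s"],s["ee_pos"])
d=snap("wrist")
x=np.array([.9932,.1167,0]);H=np.array([.6456,.0058,0])
for o in models.outline_of("wrist","tray")[:3]: print(round(o["confidence"],2),np.round(o["extent"],1).tolist())
for t in (0,.03): print(t,[proj(d,H-x*(k+t)+[0,0,.05]).round(1).tolist() for k in (.06,.09)])
np.save("w_tray.npy",d["P"]);crop(d,150,80,430,300,"w4",2.5)
plan([.4275,-.3141,.28])
```

```text
15.2 [0.56893991 0.03747324 0.28636918]
0.8 [240.1, 173.7, 143.1, 118.2]
0 [[242.2, 176.5], [241.5, 151.1]]
0.03 [[241.5, 151.1], [240.7, 124.5]]
yaw -173.26 delta mm [ 181.4 -333.     0.8] twist None
```

View pics/w4.png

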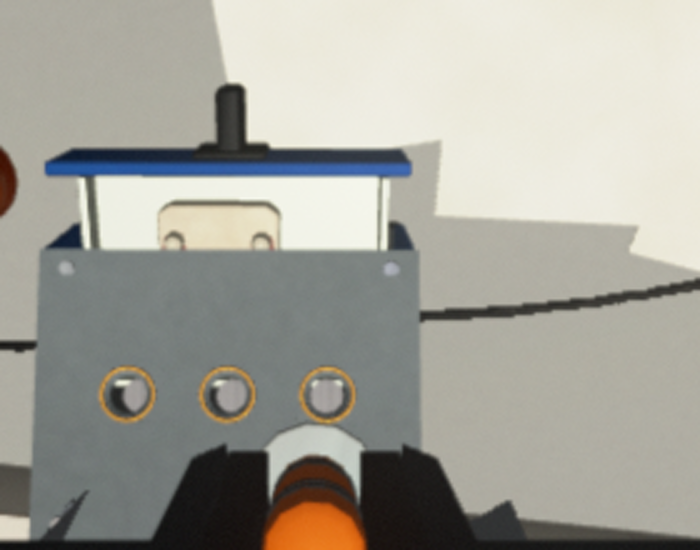

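The tray has sprung out: its blue front is at crop row 160 and the fin tip at (231,88). Next I'll take the pin back to its stand.

>>> move_arm --pt "15 -28 0 0 0.1" --pt "15 -28 0 0 0.1" --pt "15 -28 0 0 0.1" --pt "15 -28 0 0 0.1" --pt "15 -28 0 0 0.1"

```text
time_s: 15.72
ee_pos: [0.5096, -0.1109, 0.2785]
ee_rot: [-0.001, -0.059, 0.998, 0.001]
contact_force: [0.4, -0.5, -1.4]
gripper_width: 0.0173
grasp_force: 40.0
```

>>> move_arm --pt "15 -28 0 0 0.1" --pt "15 -28 0 0 0.1" --pt "15 -28 0 0 0.1" --pt "15 -28 0 0 0.1" --pt "15 -28 0 0 0.1"

```text
time_s: 16.13
ee_pos: [0.4516, -0.2588, 0.2786]
ee_rot: [-0.001, -0.059, 0.998, 0.001]
contact_force: [0.4, 0.1, -1.9]
gripper_width: 0.017
grasp_force: 40.0
```

>>> move_arm --pt "15 -28 0 0 0.1" --pt "16 -25 0 0 0.1" --pt "0 0 30 0 0.1" --pt "0 0 30 0 0.1" --pt "0 0 20 0 0.1"

```text
time_s: 16.55
ee_pos: [0.4268, -0.3134, 0.196]
ee_rot: [-0.002, -0.058, 0.998, 0.002]
contact_force: [-0.4, -0.8, -0.7]
gripper_width: 0.0168
grasp_force: 40.0
```

>>> move_arm --pt "0 0 0 0 0.1" --pt "0 0 0 0 0.1"

```text
time_s: 16.72
ee_pos: [0.4278, -0.3136, 0.1991]
ee_rot: [-0.001, -0.059, 0.998, 0.001]
contact_force: [-0.0, -1.1, -0.8]
gripper_width: 0.017
grasp_force: 40.0
```

Run:
```python
from h import *
S=np.array([.4745,-.3085,.09]);s=bot.state();print(s["time_s"],s["ee_pos"]);out=[]
M=rot(s["ee_rot"]);G=s["ee_pos"]-.019*M[:,2];a=np.radians(23);tip=G-.121*(M[:,0]*np.sin(a)-M[:,2]*np.cos(a));print("tip rel",(tip-S)*1e3)
for n in ("side","scene"):
    d=snap(n);c=np.round(proj(d,S)).astype(int);r=25
    im=cv2.resize(d["P"][c[1]-r-6:c[1]+r-6,c[0]-r:c[0]+r,::-1],(400,400),interpolation=cv2.INTER_CUBIC)
    q=lambda p:((proj(d,p)-c+[r,r+6])*8).round()
    print(n,"tip",q(tip),"bore",q(S),"dx",q(S+[.01,0,0])-q(S),"dy",q(S+[0,.01,0])-q(S),"dz",q(S+[0,0,.01])-q(S));out.append(im)
cv2.imwrite("pics/t5.png",np.hstack(out))
```

```text
16.7167 [ 0.42780134 -0.31362583  0.19914869]
tip rel [ 0.07730012  0.64665906 16.69217987]
side tip [196. 210.] bore [197. 251.] dx [30. -4.] dy [ -5. -21.] dz [  0. -24.]
scene tip [198. 202.] bore [196. 248.] dx [ 20. -11.] dy [-24. -11.] dz [  2. -27.]
```

View pics/t5.png

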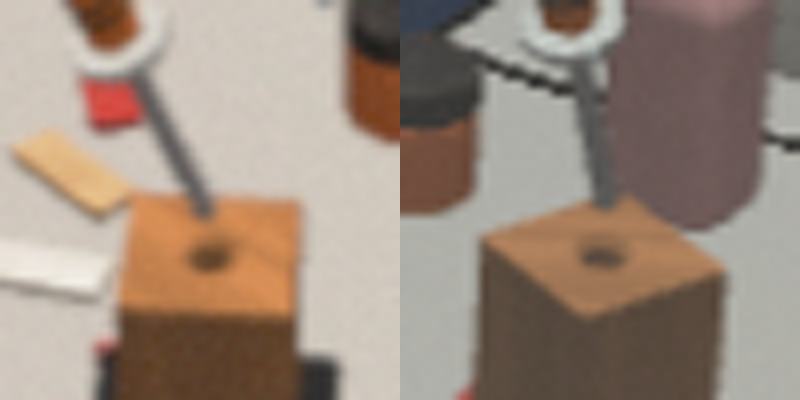

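Corrected for camera bias, the tip is about 16 mm above the bore and within about 2 mm of it sideways. I'll make a small correction and insert shallowly.

>>> move_arm --pt "-2.8 0.5 0 0 0.1" --pt "0 0 7 0 0.1" --pt "0 0 7 0 0.1" --pt "0 0 0 0 0.1"

```text
time_s: 17.15
ee_pos: [0.4304, -0.3127, 0.1846]
ee_rot: [-0.001, -0.059, 0.998, 0.001]
contact_force: [-0.2, 0.2, -1.6]
gripper_width: 0.017
grasp_force: 40.0
```

>>> move_arm --pt "0 0 3 0 0.1" --pt "0 0 3 0 0.1" --pt "0 0 0 0 0.1"

```text
time_s: 17.4
ee_pos: [0.4306, -0.3131, 0.1794]
ee_rot: [-0.0, -0.059, 0.998, 0.0]
contact_force: [-0.3, 0.6, -0.9]
gripper_width: 0.0166
grasp_force: 40.0
```

>>> move_arm --pt "0 0 3 0 0.1" --pt "0 0 2 0 0.1" --pt "0 0 0 0 0.1"

```text
time_s: 17.65
ee_pos: [0.4307, -0.3131, 0.1746]
ee_rot: [-0.0, -0.059, 0.998, 0.0]
contact_force: [-0.2, -0.9, -0.7]
gripper_width: 0.0165
grasp_force: 40.0
```

>>> move_arm --pt "0 0 2 0 0.1" --pt "0 0 0 0 0.1" --pt "-5 0 -2 0 0.1" --pt "-6 0 -2 0 0.1" --pt "-6 0 -1.8 0 0.1" --newtons 12

```text
time_s: 18.07
ee_pos: [0.4483, -0.3112, 0.1792]
ee_rot: [0.0, -0.059, 0.998, -0.0]
contact_force: [-1.2, -0.2, -1.8]
gripper_width: 0.0174
grasp_force: 12.0
```

>>> move_arm --pt "-6 0 -1.5 0 0.1" --pt "-6 0 -1.2 0 0.1" --pt "-5 0 -0.8 0 0.1" --pt "-5 0 -0.5 0 0.1" --pt "-5 0 -0.3 0 0.1"

```text
time_s: 18.48
ee_pos: [0.475, -0.3079, 0.1832]
ee_rot: [-0.0, -0.059, 0.998, -0.0]
contact_force: [-1.0, 0.2, 0.1]
gripper_width: 0.0178
grasp_force: 12.0
```

```bash
cat > fit2.py <<'E'
import sh2
from h import *
src=open("sh2.py").read().replace("np.arange(8,36,1.)","np.arange(-12,28,1.)").replace(",.119,",",.100,").split("if __name__")[0]
exec(src);fit("side");fit("scene")
s=bot.state();print(s["time_s"],s["ee_pos"],s["contact_force"],s["wrist_torque"])
E
python3 fit2.py
```

```text
side [(35.65, -3.0, -3.0), (35.6, -2.0, -2.75), (35.56, -2.0, -2.5), (35.41, -1.0, -2.25), (35.39, -1.0, -2.0), (35.36, -2.0, -3.0)]
scene [(10.17, -7.0, -3.0), (9.83, -6.0, -2.75), (9.81, -8.0, -3.0), (9.61, -6.0, -3.0), (9.43, -7.0, -2.75), (9.41, -5.0, -2.5)]
18.5833 [ 0.4751228 -0.3079281  0.1830916] [-1.42398793 -0.90803671 -0.60998686] [0.00518785 0.03066829 0.00553094]
```

>>> move_arm --pt "0 0 4 0 0.1" --pt "0 0 5 0 0.1" --pt "0 0 5 0 0.1" --pt "0 0 0 0 0.1"

```text
time_s: 18.92
ee_pos: [0.4739, -0.3077, 0.1677]
ee_rot: [-0.001, -0.059, 0.998, 0.001]
contact_force: [-0.5, -0.2, -1.5]
gripper_width: 0.0175
grasp_force: 12.0
```

>>> move_arm --pt "0 0 6 0 0.1" --pt "0 0 7 0 0.1" --pt "0 0 7 0 0.1" --pt "0 0 0 0 0.1"

```text
time_s: 19.25
ee_pos: [0.4739, -0.3075, 0.1473]
ee_rot: [-0.001, -0.059, 0.998, 0.001]
contact_force: [-0.7, -0.8, -1.7]
gripper_width: 0.0174
grasp_force: 12.0
```

```bash
python3 fit2.py
```

```text
side [(19.7, -3.0, -3.0), (19.63, 0.0, -1.5), (19.58, -1.0, -2.0), (19.54, -2.0, -2.5), (19.52, 1.0, -1.0), (19.45, -3.0, -2.75)]
scene [(14.73, 8.0, 1.5), (14.67, 7.0, 1.25), (14.51, 6.0, 1.0), (14.46, 5.0, 0.75), (14.44, 9.0, 1.75), (14.38, 8.0, 1.75)]
19.35 [ 0.47437181 -0.30787819  0.14872435] [-0.41900041 -1.05468752 -1.69763919] [ 0.02758317 -0.00144623  0.04017091]
```

>>> move_arm --pt "0 0 7 0 0.1" --pt "0 0 8 0 0.1" --pt "0 0 8 0 0.1" --pt "0 0 7 0 0.1" --pt "0 0 0 0 0.1"

```text
time_s: 19.77
ee_pos: [0.4739, -0.3075, 0.1172]
ee_rot: [-0.001, -0.059, 0.998, 0.001]
contact_force: [-0.3, -0.6, -1.3]
gripper_width: 0.0175
grasp_force: 12.0
```

>>> move_arm --pt "0 0 2 0 0.1" --pt "0 0 1.5 0 0.1" --pt "0 0 0 0 0.1"

```text
time_s: 20.02
ee_pos: [0.4745, -0.3081, 0.1156]
ee_rot: [0.0, -0.059, 0.998, -0.0]
contact_force: [-0.3, 0.1, -1.9]
gripper_width: 0.0174
grasp_force: 12.0
```

>>> move_arm --pt "0 0 1 0 0.1" --pt "0 0 0 0 0.1"

```text
time_s: 20.18
ee_pos: [0.4745, -0.3081, 0.1147]
ee_rot: [0.0, -0.059, 0.998, -0.0]
contact_force: [-0.4, -0.8, -1.3]
gripper_width: 0.0175
grasp_force: 12.0
```

>>> move_arm --pt "0 0 1 0 0.1" --pt "0 0 0 0 0.1"

```text
time_s: 20.35
ee_pos: [0.4745, -0.3081, 0.1136]
ee_rot: [0.0, -0.059, 0.998, -0.0]
contact_force: [-0.9, -0.6, -1.8]
gripper_width: 0.0172
grasp_force: 12.0
```

>>> move_arm --pt "0 0 1 0 0.1" --pt "0 0 0 0 0.1"

```text
time_s: 20.52
ee_pos: [0.4746, -0.3081, 0.1127]
ee_rot: [0.0, -0.059, 0.998, -0.0]
contact_force: [-0.2, -0.2, -1.0]
gripper_width: 0.0176
grasp_force: 12.0
```

>>> move_arm --pt "0 0 0.7 0 0.1" --pt "0 0 0 0 0.1"

```text
time_s: 20.68
ee_pos: [0.4748, -0.3082, 0.1125]
ee_rot: [0.001, -0.059, 0.998, -0.0]
contact_force: [-0.2, 0.6, 4.3]
gripper_width: 0.0173
grasp_force: 12.0
```

Seated with 4 N of contact. I'll release and rise.

>>> move_arm --pt "0 0 0 0 0.6" --pt "0 0 0 0 0.6" --pt "0 0 0 0 0.6" --pt "0 0 0 0 0.6" --pt "0 0 0 0 0.6"

```text
time_s: 21.1
ee_pos: [0.4744, -0.308, 0.1117]
ee_rot: [-0.0, -0.059, 0.998, 0.0]
contact_force: [-0.2, -0.7, -0.9]
gripper_width: 0.0488
grasp_force: 0.0
```

>>> move_arm --pt "0 0 0 0 0.6" --pt "0 0 -10 0 0.6" --pt "0 0 -25 0 0.6" --pt "0 0 -30 0 0.6" --pt "0 0 -30 0 0.6"

```text
time_s: 21.52
ee_pos: [0.4743, -0.3078, 0.2087]
ee_rot: [-0.0, -0.059, 0.998, 0.0]
contact_force: [0.5, -0.2, -0.1]
gripper_width: 0.0528
grasp_force: 0.0
```

>>> move_arm --pt "0 0 -30 0 0.6" --pt "15 0 -25 0 0.6" --pt "15 0 0 0 0.6" --pt "0 0 0 0 0.6" --pt "0 0 0 0 0.6"

```text
time_s: 21.93
ee_pos: [0.4445, -0.3115, 0.2624]
ee_rot: [0.0, -0.059, 0.998, -0.0]
contact_force: [1.3, 0.1, -0.5]
gripper_width: 0.0531
grasp_force: 0.0
```

Run:
```python
from h import *
s=bot.state();print(s["time_s"],s["ee_pos"],s["contact_force"])
d=snap("wrist");hsv=cv2.cvtColor(d["P"],cv2.COLOR_RGB2HSV);m=cv2.inRange(hsv,(5,200,200),(18,255,255))
n,l,st,c=cv2.connectedComponentsWithStats(m);print([(st[i].tolist(),c[i].round(1).tolist(),onz(d,*c[i],.16).round(4)) for i in range(1,n) if st[i][4]>60])
for o in models.outline_of("wrist","pin_grip")[:3]: print(round(o["confidence"],2),np.round(o["extent"],1).tolist())
print(proj(d,[.4745,-.3085,.16]),proj(d,[.4745,-.3085,.095]))
plan([.60,-.02,.28])
```

```text
21.9333 [ 0.44454309 -0.31151271  0.26237313] [ 1.29183363  0.13605317 -0.5274273 ]
[([306, 101, 12, 13, 124], [311.3, 107.5], array([ 0.369 , -0.2942,  0.16  ])), ([266, 230, 19, 16, 239], [275.3, 237.4], array([ 0.4762, -0.3086,  0.16  ]))]
0.89 [308.4, 108.8, 23.5, 25.8]
0.69 [331.4, 340.6, 48.5, 89.0]
0.61 [274.1, 221.8, 27.7, 46.7]
[275.63623553 235.56709618] [275.57026852 210.91543124]
yaw -173.24 delta mm [-188.2  271.1  -18.4] twist None
```

The pin is back upright at its old spot: its top is within 1.5 mm of the first measurement. Next is the tray pull.

>>> move_arm --pt "-10 30 0 0 0.6" --pt "-9 30 0 0 0.6" --pt "-9 30 0 0 0.6" --pt "-9 30 0 0 0.6" --pt "-9 30 0 0 0.6"

```text
time_s: 22.45
ee_pos: [0.473, -0.1554, 0.2613]
ee_rot: [-0.001, -0.059, 0.998, 0.0]
contact_force: [0.4, -0.6, 0.6]
gripper_width: 0.0531
grasp_force: 0.0
```

>>> move_arm --pt "-9 30 0 0 0.6" --pt "-9 30 0 0 0.6" --pt "-9 30 0 0 0.6" --pt "-9 30 0 0 0.6" --pt "-9 28 0 0 0.6"

```text
time_s: 22.87
ee_pos: [0.5002, -0.0027, 0.2614]
ee_rot: [-0.001, -0.059, 0.998, 0.0]
contact_force: [0.9, -0.6, -0.1]
gripper_width: 0.0528
grasp_force: 0.0
```

>>> move_arm --pt "0 0 0 0 0.6" --pt "0 0 0 0 0.6"

```text
time_s: 23.03
ee_pos: [0.5002, -0.0036, 0.2613]
ee_rot: [-0.001, -0.06, 0.998, 0.0]
contact_force: [-1.1, 0.0, 0.3]
gripper_width: 0.053
grasp_force: 0.0
```

```bash
cat > fin.py <<'E'
from h import *
s=bot.state();print(s["time_s"],s["ee_pos"])
d=snap("wrist");x=np.array([.9932,.1167,0]);y=np.array([-.1167,.9932,0]);H=np.array([.6456,.0058,0])
g=cv2.cvtColor(d["P"],cv2.COLOR_RGB2GRAY)
def at(p): u,v=np.round(proj(d,p)).astype(int);return int(g[v,u]) if 0<=v<420 and 0<=u<560 else -1
print("profile along -x at z=.05, every 5mm from 60:",[at(H-x*(.06+.005*i)+[0,0,.05]) for i in range(24)])
for k in (.10,.115,.13): print(k,[at(H-x*k+y*(.002*j)+[0,0,.05]) for j in range(-10,11)])
print(proj(d,H-x*.11+[0,0,.05]))
E
python3 fin.py; python3 -c "
from h import *
plan(np.array([.6456,.0058,0.])-.112*np.array([.9932,.1167,0])+[0,0,.02])"
```

```text
23.0333 [ 0.50020922 -0.00361214  0.2613183 ]
profile along -x at z=.05, every 5mm from 60: [202, 200, 203, 204, 184, 105, 121, 67, 47, 48, 53, 55, 54, 54, 38, 37, 218, 219, 220, 220, 220, 218, 220, 221]
0.1 [39, 39, 38, 44, 42, 43, 46, 49, 47, 48, 47, 49, 50, 51, 49, 49, 50, 51, 46, 44, 43]
0.115 [155, 154, 155, 154, 155, 156, 155, 102, 42, 49, 55, 56, 51, 98, 213, 216, 217, 216, 217, 216, 216]
0.13 [155, 154, 154, 157, 155, 156, 154, 103, 49, 36, 38, 39, 45, 98, 215, 219, 218, 218, 219, 220, 218]
[269.04246914 203.39884825]
yaw -173.17 delta mm [-34.   -6.7 241.4] twist None
```

>>> move_arm --pt "-16 -3.3 20 0 0.6" --pt "-16 -3.4 35 0 0.6" --pt "0 0 38 0 0.6" --pt "0 0 38 0 0.6" --pt "0 0 38 0 0.6" --newtons 20

```text
time_s: 23.5
ee_pos: [0.5323, -0.009, 0.091]
ee_rot: [-0.0, -0.058, 0.998, -0.0]
contact_force: [-0.2, -0.1, -0.2]
gripper_width: 0.0526
grasp_force: 0.0
```

>>> move_arm --pt "0 0 36 0 0.6" --pt "0 0 20 0 0.6" --pt "0 0 13 0 0.6" --pt "0 0 0 0 0.05" --pt "0 0 0 0 0.05"

```text
time_s: 23.92
ee_pos: [0.5324, -0.0087, 0.0237]
ee_rot: [-0.001, -0.058, 0.998, 0.0]
contact_force: [0.1, -0.9, 0.7]
gripper_width: 0.0413
grasp_force: 0.0
```

>>> move_arm --pt "0 0 0 0 0.05" --pt "0 0 0 0 0.05" --pt "0 0 0 0 0.05" --pt "0 0 0 0 0.05" --pt "0 0 0 0 0.05"

```text
time_s: 24.33
ee_pos: [0.5325, -0.0067, 0.0244]
ee_rot: [0.0, -0.059, 0.998, 0.001]
contact_force: [-0.3, 4.8, 3.8]
gripper_width: 0.0105
grasp_force: 20.0
```

>>> move_arm --pt "0 0 0 0 0.05" --pt "0 0 0 0 0.05" --pt "0 0 0 0 0.05"

```text
time_s: 24.58
ee_pos: [0.5325, -0.0068, 0.0244]
ee_rot: [0.0, -0.059, 0.998, 0.001]
contact_force: [-0.9, 6.5, 3.2]
gripper_width: 0.0105
grasp_force: 20.0
```

>>> move_arm --pt "0 1.5 0 0 0.05" --pt "3 0 0 0 0.05" --pt "5 0 0 0 0.05" --pt "6 0 0 0 0.05" --pt "6 0 0 0 0.05"

```text
time_s: 25.0
ee_pos: [0.5124, -0.0089, 0.0244]
ee_rot: [0.001, -0.059, 0.998, -0.0]
contact_force: [2.0, -0.4, 4.3]
gripper_width: 0.0105
grasp_force: 20.0
```

>>> move_arm --pt "6 0 0 0 0.05" --pt "6 0 0 0 0.05" --pt "5 0 0 0 0.05" --pt "3 0 0 0 0.05" --pt "0 0 0 0 0.05"

```text
time_s: 25.42
ee_pos: [0.4918, -0.0113, 0.0243]
ee_rot: [-0.0, -0.059, 0.998, -0.0]
contact_force: [-1.9, -1.3, 8.0]
gripper_width: 0.0104
grasp_force: 20.0
```

>>> move_arm --pt "2 0 0 0 0.05" --pt "1 0 0 0 0.05" --pt "0 0 0 0 0.05"

```text
time_s: 25.67
ee_pos: [0.4892, -0.0116, 0.0243]
ee_rot: [0.0, -0.059, 0.998, -0.0]
contact_force: [-0.2, -1.3, 7.5]
gripper_width: 0.0101
grasp_force: 20.0
```

>>> move_arm --pt "1 0 -0.5 0 0.05" --pt "0 0 0 0 0.05"

```text
time_s: 25.83
ee_pos: [0.488, -0.0117, 0.0244]
ee_rot: [-0.0, -0.059, 0.998, -0.0]
contact_force: [-1.2, -2.9, 3.2]
gripper_width: 0.0101
grasp_force: 20.0
```

>>> move_arm --pt "1 0 0 0 0.05" --pt "0 0 0 0 0.05"

```text
time_s: 26.0
ee_pos: [0.4873, -0.0118, 0.0244]
ee_rot: [-0.0, -0.059, 0.998, -0.0]
contact_force: [0.6, -2.1, 4.8]
gripper_width: 0.0105
grasp_force: 20.0
```

>>> move_arm --pt "1 0 0 0 0.05" --pt "0 0 0 0 0.05"

```text
time_s: 26.17
ee_pos: [0.4866, -0.0119, 0.0244]
ee_rot: [-0.0, -0.059, 0.998, -0.0]
contact_force: [0.5, -2.3, 3.1]
gripper_width: 0.0104
grasp_force: 20.0
```

>>> move_arm --pt "1.5 0 0 0 0.05" --pt "0 0 0 0 0.05" --pt "0 0 0 0 0.05"

```text
time_s: 26.42
ee_pos: [0.4851, -0.012, 0.0244]
ee_rot: [-0.0, -0.059, 0.998, -0.0]
contact_force: [0.6, -3.5, 4.2]
gripper_width: 0.0104
grasp_force: 20.0
```

>>> move_arm --pt "1.5 0 0 0 0.05" --pt "0 0 0 0 0.05" --pt "0 0 0 0 0.05"

```text
time_s: 26.67
ee_pos: [0.4846, -0.0121, 0.0245]
ee_rot: [0.001, -0.059, 0.998, -0.0]
contact_force: [5.3, -2.3, -0.3]
gripper_width: 0.0101
grasp_force: 20.0
```

>>> move_arm --pt "1.5 0 0 0 0.05" --pt "0 0 0 0 0.05" --pt "0 0 0 0 0.05"

```text
time_s: 26.92
ee_pos: [0.4844, -0.0122, 0.0247]
ee_rot: [0.003, -0.059, 0.998, -0.0]
contact_force: [13.5, 0.7, -4.5]
gripper_width: 0.0102
grasp_force: 20.0
```

The tray is at its stop, with 13 N of resistance. I'll ease off, release and withdraw upwards.

>>> move_arm --pt "-1.5 0 0 0 0.05" --pt "0 0 0 0 0.5" --pt "0 0 0 0 0.5" --pt "0 0 0 0 0.5" --pt "0 0 0 0 0.5"

```text
time_s: 27.33
ee_pos: [0.4831, -0.0117, 0.0241]
ee_rot: [-0.001, -0.059, 0.998, 0.0]
contact_force: [0.2, -0.3, 0.3]
gripper_width: 0.0348
grasp_force: 0.0
```

>>> move_arm --pt "0 0 0 0 0.5" --pt "0 0 0 0 0.5" --pt "0 0 -10 0 0.5" --pt "0 0 -30 0 0.5" --pt "0 0 -38 0 0.5"

```text
time_s: 27.75
ee_pos: [0.4823, -0.0118, 0.1024]
ee_rot: [-0.002, -0.059, 0.998, 0.001]
contact_force: [0.4, -0.7, 0.2]
gripper_width: 0.0439
grasp_force: 0.0
```

>>> move_arm --pt "0 0 -38 0 0.5" --pt "0 0 -38 0 0.5" --pt "0 0 -38 0 0.5" --pt "0 0 -38 0 0.5" --pt "0 0 0 0 0.5"

```text
time_s: 28.17
ee_pos: [0.4856, -0.0125, 0.2621]
ee_rot: [0.006, -0.059, 0.998, -0.002]
contact_force: [0.5, 0.4, -0.4]
gripper_width: 0.0443
grasp_force: 0.0
```

>>> move_arm --pt "0 0 0 0 0.5" --pt "0 0 0 0 0.5"

```text
time_s: 28.33
ee_pos: [0.4832, -0.0119, 0.2539]
ee_rot: [-0.001, -0.059, 0.998, 0.0]
contact_force: [0.5, 0.2, -1.0]
gripper_width: 0.0439
grasp_force: 0.0
```

```bash
sed -i 's/range(24)/range(30)/; s/(.10,.115,.13)/(.15,.16)/' fin.py; python3 fin.py
python3 - <<'E'
from h import *
for n in("scene","side"):
    d=snap(n);print(n,"stand pin pred",proj(d,[.4745,-.3085,.1275]).round(1))
    for o in models.outline_of(n,"pin_grip")[:3]: print(round(o["confidence"],2),np.round(o["extent"],1).tolist())
E
```

```text
28.3333 [ 0.48319781 -0.01191605  0.25385557]
profile along -x at z=.05, every 5mm from 60: [223, 222, 223, 177, 99, 110, 201, 204, 205, 203, 201, 204, 206, 203, 84, 228, 83, 63, 45, 56, 60, 58, 58, 57, 39, 217, 221, 218, 221, 220]
0.15 [42, 41, 37, 38, 39, 39, 40, 42, 41, 42, 45, 43, 44, 42, 41, 42, 41, 42, 42, 46, 50]
0.16 [154, 155, 155, 153, 154, 155, 155, 158, 43, 53, 60, 59, 53, 127, 219, 219, 217, 217, 217, 216, 217]
[274.60737609 220.4242333 ]
scene stand pin pred [341.4 240.3]
0.75 [341.0, 242.5, 11.3, 25.0]
0.43 [306.6, 275.3, 9.4, 31.6]
side stand pin pred [281.5 248.2]
0.59 [284.2, 250.6, 13.7, 27.5]
0.53 [240.6, 261.4, 9.1, 21.7]
0.45 [327.5, 299.6, 46.3, 41.9]
```

```bash
python3 -c "
from station import bot
print(bot.close_job())"
```

```text
the job is handed in; nothing more can be done
None
```

I tripped the latch through hole a (hole b was blind), put the pin back upright in its stand, drew the tray out to its stop, and handed the job in at about 28 s.

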